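# Close the stock box and clip in its label holder

### The job

Close the grey stock box for sealing: set the loose cover plate flat on its two pins and let go of it, then take the wider of the two label holders from the rack and push it down behind the lip on the front of the box, its label facing out, past the spring tongue until its flange sits firmly on the cover. Finish while still gripping the holder and pressing it home, so that I can put the seal on; leave the narrow holder and the things around where they are.

Things in the scene. Friction and masses are not known exactly. Their poses are not given: they have to be found in the camera images.
- housing: Grey sheet-steel stock box with blue-capped vials in it, fixed: 170 wide (y), 110 deep (x), rim 80 mm high, open top. Origin: centre of its underside; z up, front with the label pocket looks along its -x. On the left and right rims stand two steel pins, 8 mm diameter, tapered tips, at x 0, y +-71 mm, z 80 to 92 mm. The seated cover lies at z 80 to 85 mm.
- pocket_mouth (a point): Middle of the mouth of the label pocket (box frame -59.5, 0, 70 mm), axes as the box. A vertical slot 9 mm thick (x), 68 mm wide (y), 51 mm deep, between front wall (rim 10 mm above this point) and two front lips; lips and cheeks flare outward for 7 mm above it. Holder home: flange on the cover, its centre about 3.5 mm above this point and 0 to 1.5 mm in front (-x).
- tongue (a joint): Steel spring tongue in the middle of the pocket's back wall: 0 at rest, sloping 6.5 mm into the slot, 0.14 to 0.17 rad when the holder pushes it back. The foot meets it some 10 mm below the mouth; from there the holder drags with 3 to 12 N, pressed forward on the lips, until 6 mm before home the tongue snaps into a recess in the holder's back (towards 0 again). After that comes a hard stop.
- cover_grip (a point): Centre of the aluminium handle bar of the loose cover plate. Plate 104 x 164 x 5 mm (x, y, z), grey, 0.22 kg, lying flat, two 11 mm holes at x 0, y +-71 mm; may go on either way round. Bar 12 mm thick (x), 60 long (y), 12 high, 16 mm of air under it; this point is 33 mm above the plate's underside. Seated: 113 mm above the box's origin, y axes parallel.
- holder_c (a point): Centre of the wider label holder: white plastic, 64 wide (y), 103 mm high, 60 g, upright in a rack slot. Plate 6 mm thick (x), label on its -x side, rounded foot 51.5 mm below this point. Flange 60 wide, 4 thick, reaches 20 mm behind the plate (+x), underside 11.5 mm above this point. Grip rib on top: 10 mm thick (x), 38 wide (y), from 15.5 to 51.5 mm above. Its -x must face the box's -x.
- holder: The same wider label holder; origin at the middle of its foot, 51.5 mm below holder_c, same axes.
- cover: The same cover plate; origin at the centre of its underside, 33 mm below cover_grip, same axes.
- rack: Grey plastic rack, 124 x 84 mm, 40 mm high, fixed; origin at the centre of its underside. Two upright slots, 32 mm deep, floor at z 8.5 mm, at x -40 and x +40 mm; in each stands one label holder, its axes along the rack's, either may be in either slot. Under 1 mm play; they lift straight out.
- spare_c (a point): Centre of the narrow label holder (44 mm wide, rib 26 mm wide, otherwise the same) in the other slot: not used, leave it.
- jar: White-capped pill jar, 47 mm diameter, 76 mm high, a bystander; origin at its underside.
- stamp: Wooden rubber stamp, 69 mm high, a bystander; origin at its underside.
- marker: Marker pen, 135 mm long, lying, a bystander; origin at its underside.
- drawer_cabinet: Grey drawer cabinet behind the rack, fixed, do not bump: 272 mm wide (y), 201 mm high; origin at the centre of its underside; front 58 mm before it, one drawer stands open to 92 mm before it and its pull to 107 mm (world -x). Beyond it a wall of shelves rises from x = 0.685 m across the whole worktop right of y = 0.32 m; a lockbox of 171 mm stands at its right.

How it is judged:
By the outcome, as a careful person would: the job done as asked, in the order asked, and still so for the second after the job is handed in, while the arm keeps its last pose, push and grip.
It also fails if it takes over 67 s, if anything falls off the work surface, if the arm or the gripper's body presses on something with over 40 N, if the wrist force passes 120 N, or if a joint passes its speed limit or range.

### The arm

A 6-joint arm with a two-finger parallel gripper is mounted at the origin on a cart in front of the work surface, level with it; the furniture and walls round the work are solid. World frame = base frame: x ahead of the robot, y to its left, z up, the work surface at z = 0. Lengths are in m, angles in rad, forces in N, time in s.
With the tool pointing down it reaches from about 0.3 to 0.75 m from the base axis. Payload 8.5 kg.
Tool frame: the origin (TCP) lies midway between the tips of the shut fingers; the grasp point (between the pads) lies 19 mm behind it (bot.hold_point_z is the z of the grasp point in the tool frame, in m); z points along the fingers, y is the line along which they close (so a half turn about z gives the same grasp; the last joint's range is limited). The gripper opens to 88 mm and grips with 3 to 60 N. Pads are 18 mm wide; open, the fingers measure 123 mm over their backs; the gripper's body (75 mm by 187 mm) begins 45 mm behind the grasp point.
Start: joints at [-1.517, 0.381, 1.297, -0, 1.464, -0.215], TCP at [0.146, -0.53, 0.239] pointing down, gripper open.
Joint ranges: [-3.11, 3.11], [-0.89, 2.33], [0.22, 2.48], [-1.42, 4.56], [0.17, 2.85], [-2.88, 2.88]. Speed limits (rad/s): [2.39, 2.39, 3.14, 3.14, 3.14, 3.14].

### API

Orientations are given as [roll, pitch, yaw] about the fixed x, y, z axes, in that order (R = Rz(yaw) Ry(pitch) Rx(roll)).
In Python, from station import observe, read_camera, get_calibration, ticket, bot gives the robot as it stands.
- The arm moves only by the shell command python3 -m handwheel 'ROWS' [FORCE]. ROWS is JSON, a list of rows, each a list of 3 entries, a list of its own where there are three numbers: the shift along the tool's x, y, z in m, then the turn, a rotation vector about the tool's x, y, z in units of 5 degrees (1.0 is 5 degrees), then the finger opening in m, from 0 to 0.0881. A call has 1 to 5 rows; each row is the pose to reach, as a shift and turn from the pose commanded when the call began, along the tool's axes at that moment; what a row does not reach only later rows make up. A row lasts 1/12 s, in which the tool goes at most 41.7 mm and 7.16 degrees, less where a joint would pass 70% of its speed; a pose out of reach is approached as far as the arm can. A call with a gripper value outside its range is refused whole. The fingers move at their own pace and stop on an object; FORCE is the grip in N (left out, the last holds). Time passes only in rows, so rows that repeat a pose let the fingers close. It gives the time, the measured TCP pose, the force, the opening and the grip force at its end, in the units of the state.
- observe(): the state, without advancing time (a new reading comes with each control period).
- read_camera(name): name is "side" or "top" or "wrist"; returns the picture (480x640x3 uint8, blue, green, red); there is no depth.
- get_calibration(name): a dict with "fx", "fy", "cx", "cy" (pixels), "k1" (the pictures are not rectified: a ray, as slopes to the right and down, at radius r is drawn at 1 + k1 r^2 times it, then the intrinsics apply), "xyz" and "orientation" of the camera in the world. Camera axes: x right, y up, looking along -z (the intrinsics and any distortion apply to the point x, -y, -z); pixel columns grow to the right and rows downward; lengths in m; the calibration is good to about 2 mm. A picture is of the moment at which its call begins: read the wrist's pose just before it. get_calibration takes no time and is no camera call; for the wrist camera it gives the pose at the moment of the call.
- ticket.job_done(): hands the job in; it is judged then, once.
The state is a dict: "clock": time; "joint_positions": joint angles; "dq": joint speeds; "effort": joint torques, N m; "ee_pos": TCP position; "tcp_rot": TCP orientation; "contact_force": force on the tool from outside, world axes, zero at the start; "wrist_torque": the same for the moment, N m; "finger_gap": opening from 0.0 (shut) to 1.0 (fully open); "gripper_force": force on a finger pad.
Only numpy, scipy, OpenCV 4.12 (cv2) and the standard library are available. Lean on these libraries where they do the work, as an engineer would, in place of code of your own. Each camera call takes 0.05 s, during which the arm holds its last target. There are 200 camera calls.

## Working session

There is one attempt and no reset: what is moved stays moved. The work goes in short steps, Python scripts to look and compute and a shell command to move; the robot and the scene stay as the last step left them, time stands still between calls to the robot, and variables do not carry over. Pictures are saved under pics/ and viewed, at most 10 in all, crops included, and the job is handed in when it is done.

```bash
mkdir -p pics; ls; python3 - <<'E'
from station import observe, read_camera, get_calibration, bot
import cv2,json
for n in ["side","top"]:
    cv2.imwrite(f"pics/{n}0.png",read_camera(n)); print(n,get_calibration(n))
print(get_calibration("wrist")); print(observe(), bot.hold_point_z)
E
```

```text
pics
side {'fx': 564.5539540969967, 'fy': 564.5539540969967, 'cx': 322.0214434686139, 'cy': 234.4363708431655, 'k1': 0.04759250943078549, 'xyz': array([ 0.14808945, -0.93498189,  1.24198154]), 'orientation': array([ 0.7080613 , -0.01846703, -0.33459334])}
top {'fx': 465.018968134321, 'fy': 465.018968134321, 'cx': 324.4776694354497, 'cy': 240.89644370163597, 'k1': -0.12418827359107362, 'xyz': array([ 0.37601756, -0.02252044,  1.20683162]), 'orientation': array([ 0.09266318,  0.00403328, -1.56544785])}
{'fx': 378.0905932173516, 'fy': 378.0905932173516, 'cx': 315.2920723021399, 'cy': 239.04474059760625, 'k1': 0.006879961996389791, 'xyz': array([ 0.21709173, -0.5106215 ,  0.38400263]), 'orientation': array([-2.91686890e-01,  1.07810292e-03, -1.30350450e+00])}
{'clock': 0.1, 'joint_positions': array([-1.51732113e+00,  3.81091102e-01,  1.29815400e+00, -6.36907830e-06,
        1.46362090e+00, -2.15333097e-01]), 'dq': array([-1.48354345e-04, -1.18079949e-03, -3.19132602e-03, -1.68581366e-04,
       -4.42458424e-05, -1.99239339e-03]), 'effort': array([ 6.05271023e-03, -4.38645279e+01, -2.24910825e+01,  7.16314861e-02,
        3.42053594e-02, -6.51209825e-05]), 'ee_pos': array([ 0.14603498, -0.52998991,  0.23823011]), 'tcp_rot': array([-3.14034736e+00, -2.65895007e-04,  2.68808818e-01]), 'contact_force': array([-0.12209584, -0.12146014,  0.36808875]), 'wrist_torque': array([-0.08951881,  0.01077367, -0.00087866]), 'gripper_force': 0.0, 'finger_gap': 0.9998518619585788} -0.0187
```

View pics/side0.png

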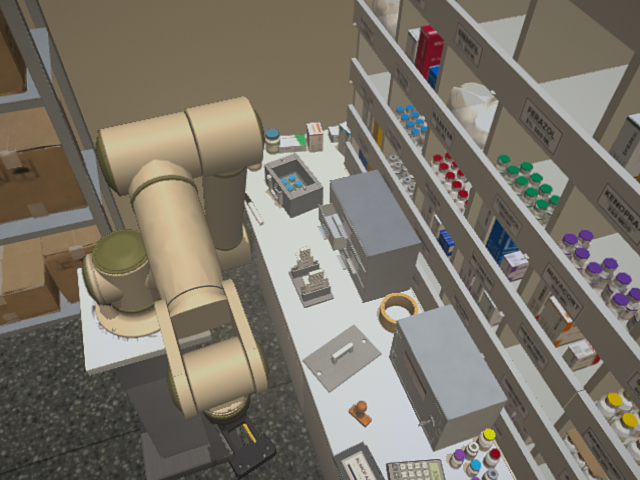

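View pics/top0.png

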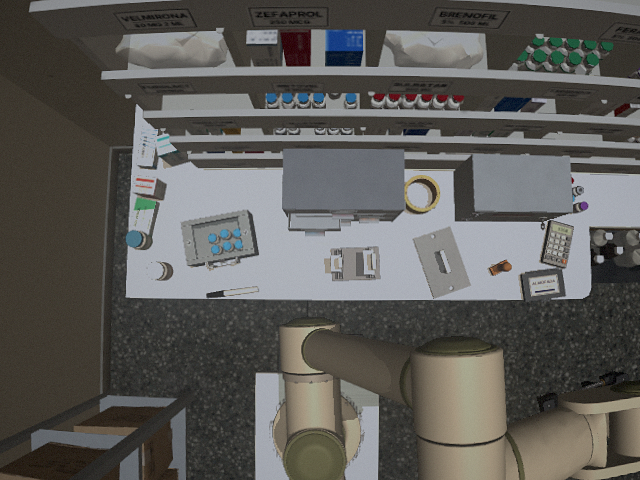

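The side and top views show the box at top px (219,238), its pocket towards the robot. The rack is at (355,263) with its slots side by side along y, and the cover plate is at (441,263) with its handle at (445,260). I'll write a helper and zoom in.

```bash
cat > h.py <<'E'
import numpy as np, cv2
from scipy.spatial.transform import Rotation as R
from station import observe, read_camera, get_calibration
def ray(c,uv):
    K=np.array([[c['fx'],0,c['cx']],[0,c['fy'],c['cy']],[0,0,1]])
    p=cv2.undistortPoints(np.array(uv,float).reshape(-1,1,2),K,np.array([c['k1'],0,0,0,0]))[:,0]
    d=np.c_[p[:,0],-p[:,1],-np.ones(len(p))]
    return np.array(c['xyz']),R.from_euler('xyz',c['orientation']).apply(d)
def onz(c,uv,z):
    o,d=ray(c,uv); return o+d*((z-o[2])/d[:,2])[:,None]
def proj(c,P):
    q=R.from_euler('xyz',c['orientation']).inv().apply(np.atleast_2d(P)-c['xyz'])
    x,y=q[:,0]/-q[:,2],-q[:,1]/-q[:,2]; s=1+c['k1']*(x*x+y*y)
    return np.c_[c['cx']+c['fx']*x*s,c['cy']+c['fy']*y*s]
def togo(P,yaw,cmd=None):
    "shift in tool axes and yaw turn (5deg units) from the current pose to TCP P, tool down, tool yaw mod pi"
    s=observe(); r=R.from_euler('xyz',s['tcp_rot']); 
    t=R.from_euler('xyz',[np.pi,0,yaw]); 
    t2=R.from_euler('xyz',[np.pi,0,yaw+np.pi])
    o=[]
    for q in (t,t2): o.append((r.inv()*q).as_rotvec()/np.radians(5))
    return r.inv().apply(np.array(P)-s['ee_pos']).round(4),[x.round(2) for x in o]
E
python3 - <<'E'
from h import *
im=cv2.imread('pics/top0.png')
a=cv2.resize(im[200:310,170:490],None,fx=2.5,fy=2.5,interpolation=cv2.INTER_CUBIC)
s=cv2.imread('pics/side0.png')
b=cv2.resize(s[145:315,230:390],(int(160*2),340),interpolation=cv2.INTER_CUBIC)
b2=cv2.resize(s[240:315,270:350],None,fx=4,fy=4,interpolation=cv2.INTER_CUBIC)
W=np.zeros((275+300,800,3),np.uint8);W[:275]=a
W[275:575,:320]=b2; b3=cv2.resize(s[145:220,250:350],None,fx=4,fy=4,interpolation=cv2.INTER_CUBIC);W[275:575,330:730]=b3
cv2.imwrite('pics/z.png',W)
c=get_calibration('top')
for n,uv,z in [('cover',(441,263),.005),('handle',(445,260),.03),('rack',(355,263),.04),('box',(219,238),.08),('marker',(233,292),0.01)]: print(n,onz(c,[uv],z).round(3))
g=cv2.cvtColor(im,cv2.COLOR_BGR2HSV)
for lo,hi,reg in [(90,175,(170,205,265,275)),(90,175,(400,220,480,305))]:
    x0,y0,x1,y1=reg; m=((g[y0:y1,x0:x1,2]>lo*0.6)&(g[y0:y1,x0:x1,2]<hi)).astype(np.uint8)
    cs=cv2.findContours(m,0,2)[0]; k=max(cs,key=cv2.contourArea)
    bx=cv2.boxPoints(cv2.minAreaRect(k))+[x0,y0]; print(bx.round(1).tolist(), onz(c,bx,.005 if x0>300 else .08).round(3).tolist())
E
```

```text
cover [[ 0.431 -0.321  0.005]]
handle [[ 0.438 -0.325  0.03 ]]
rack [[ 0.429 -0.094  0.04 ]]
box [[0.487 0.241 0.08 ]]
marker [[0.354 0.218 0.01 ]]
[[177.9, 220.8], [250.8, 207.6], [260.5, 261.0], [187.6, 274.3]] [[0.529, 0.346, 0.08], [0.562, 0.164, 0.08], [0.431, 0.138, 0.08], [0.397, 0.317, 0.08]]
[[411.2, 238.0], [450.0, 224.5], [471.2, 285.6], [432.5, 299.1]] [[0.496, -0.243, 0.005], [0.533, -0.346, 0.005], [0.373, -0.4, 0.005], [0.338, -0.297, 0.005]]
```

View pics/z.png

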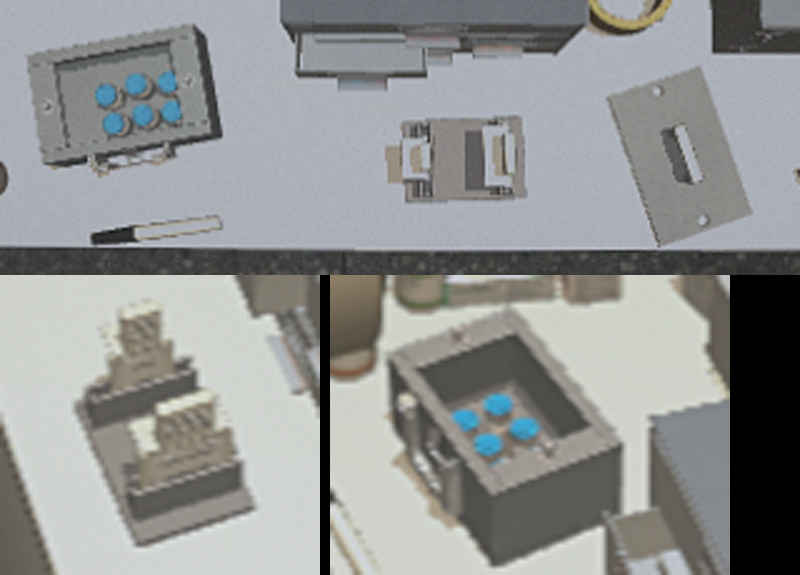

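The zoom shows the pins at top px (189,242) and (246,232), and the cover holes at (432.8,236) and (451.2,288). The wider holder is in the right slot, its flange towards +y.

```bash
python3 - <<'E'
from h import *
c=get_calibration('top')
H=onz(c,[(432.8,236),(451.2,288)],.005); m=H.mean(0); d=H[0]-H[1]; cy=np.arctan2(-d[0],d[1]); print('cover',m,np.linalg.norm(d),np.degrees(cy))
P=onz(c,[(188.8,242),(246,232)],.09); d=P[0]-P[1]; by=np.arctan2(-d[0],d[1]); print('box',P.mean(0),np.linalg.norm(d),np.degrees(by))
print('cab',onz(c,[(283,150),(404,205),(283,205)],.2).round(3))
print(togo([m[0],m[1],.17],cy+np.pi/2))
E
```

```text
cover [ 0.43421759 -0.32342205  0.005     ] 0.14323293915621305 -71.0111777796171
box [0.48797075 0.24339259 0.09      ] 0.14280017011062857 10.118361170180192
cab [[ 0.673  0.076  0.2  ]
 [ 0.55  -0.192  0.2  ]
 [ 0.548  0.074  0.2  ]]
(array([ 0.3327, -0.1225,  0.0685]), [array([-0.01, -0.  , -0.72]), array([-1.000e-02,  2.000e-02,  3.528e+01])])
```

```bash

python3 -m handwheel '[[[0.035,-0.013,0.004],[0,0,0],0.0881],[[0.07,-0.026,0.008],[0,0,0],0.0881],[[0.105,-0.039,0.012],[0,0,0],0.0881],[[0.14,-0.052,0.016],[0,0,0],0.0881],[[0.175,-0.065,0.02],[0,0,0],0.0881]]'
python3 -m handwheel '[[[0.035,-0.013,0.01],[0,0,-0.3],0.0881],[[0.07,-0.026,0.02],[0,0,-0.72],0.0881],[[0.105,-0.039,0.03],[0,0,-0.72],0.0881],[[0.14,-0.052,0.04],[0,0,-0.72],0.0881],[[0.157,-0.058,0.048],[0,0,-0.72],0.0881]]'
python3 -m handwheel '[[[0,0,0],[0,0,0],0.0881],[[0,0,0],[0,0,0],0.0881],[[0,0,0],[0,0,0],0.0881]]'
python3 - <<'E'
from h import *
c=get_calibration('wrist'); im=read_camera('wrist'); cv2.imwrite('pics/w1.png',im)
print(observe()['ee_pos'],observe()['tcp_rot'],c['xyz'])
print(proj(c,[[.434,-.323,.039]]))
E
```

```text
clock: 0.52
ee_pos: [0.2986, -0.4197, 0.2183]
tcp_rot: [-3.141, 0.0, 0.268]
contact_force: [0.9, -0.7, -0.2]
finger_gap: 1.001
gripper_force: 0.0
clock: 0.93
ee_pos: [0.4358, -0.3206, 0.1698]
tcp_rot: [-3.14, -0.0, 0.334]
contact_force: [-0.7, -0.2, -0.2]
finger_gap: 0.999
gripper_force: 0.0
clock: 1.18
ee_pos: [0.433, -0.324, 0.1709]
tcp_rot: [3.141, 0.0, 0.331]
contact_force: [-0.9, -0.4, 0.3]
finger_gap: 0.994
gripper_force: 0.0
[ 0.43278175 -0.32435645  0.17112411] [3.14101881e+00 7.48000485e-05 3.30414320e-01] [ 0.50265959 -0.30002207  0.31667606]
[[314.52570444 224.99576378]]
```

View pics/w1.png

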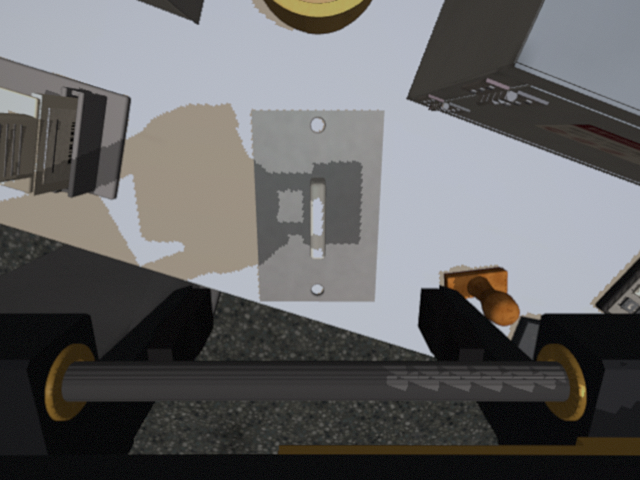

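The wrist view shows the plate holes at (317,125) and (317,289), and the bar at x≈318, well aligned with the fingers. Next I'll work out the correction.

```bash
python3 - <<'E'
from h import *
c=get_calibration('wrist')
H=onz(c,[(317,125),(317,289)],.003); m=H.mean(0); d=H[0]-H[1]; print(m,np.linalg.norm(d),np.degrees(np.arctan2(d[1],d[0])))
print(onz(c,[(318,181),(318,258)],.039))
print(togo([m[0],m[1],.0143],np.arctan2(d[1],d[0])))
E
```

```text
[ 0.436193   -0.32470637  0.003     ] 0.14167669256889928 18.920907531198868
[[ 0.46618871 -0.31500892  0.039     ]
 [ 0.40956102 -0.3344682   0.039     ]]
(array([0.0031, 0.0013, 0.1568]), [array([0.01, 0.  , 0.  ]), array([-0.0e+00,  1.0e-02, -3.6e+01])])
```

```bash

python3 -m handwheel '[[[0.001,0,0.035],[0,0,0],0.0881],[[0.003,0.001,0.07],[0,0,0],0.0881],[[0.003,0.001,0.105],[0,0,0],0.06],[[0.003,0.001,0.135],[0,0,0],0.05],[[0.003,0.001,0.155],[0,0,0],0.05]]'
python3 -m handwheel '[[[0,0,0.001],[0,0,0],0.05],[[0,0,0.001],[0,0,0],0.0],[[0,0,0.001],[0,0,0],0.0],[[0,0,0.001],[0,0,0],0.0],[[0,0,0.001],[0,0,0],0.0]]' 40
python3 -m handwheel '[[[0,0,0],[0,0,0],0],[[0,0,0],[0,0,0],0],[[0,0,0],[0,0,0],0],[[0,0,0],[0,0,0],0],[[0,0,0],[0,0,0],0]]'
```

```text
clock: 1.65
ee_pos: [0.4351, -0.3239, 0.0136]
tcp_rot: [-3.14, 0.001, 0.33]
contact_force: [0.7, -0.1, -0.0]
finger_gap: 0.794
gripper_force: 0.0
clock: 2.07
ee_pos: [0.437, -0.3241, 0.0162]
tcp_rot: [3.139, -0.001, 0.331]
contact_force: [0.5, 0.7, 0.4]
finger_gap: 0.422
gripper_force: 0.0
clock: 2.48
ee_pos: [0.4368, -0.3236, 0.015]
tcp_rot: [3.141, -0.0, 0.332]
contact_force: [-0.3, -0.3, 2.9]
finger_gap: 0.128
gripper_force: 40.0
```

```bash

python3 -m handwheel '[[[0,0,-0.02],[0,0,0],0],[[0,0,-0.06],[0,0,0],0],[[0,0,-0.10],[0,0,0],0],[[0,0,-0.14],[0,0,0],0],[[0,0,-0.18],[0,0,0],0]]'
python3 -m handwheel '[[[0,0,-0.035],[0,0,0],0],[[0,0,-0.07],[0,0,0],0],[[0,0,-0.075],[0,0,0],0],[[0,0,-0.075],[0,0,0],0]]'
python3 -m handwheel '[[[0.0156,-0.0346,0],[0,0,-1.08],0],[[0.0312,-0.0692,0],[0,0,-2.16],0],[[0.0468,-0.1038,0],[0,0,-3.24],0],[[0.0624,-0.1384,0],[0,0,-4.32],0],[[0.078,-0.173,0],[0,0,-5.4],0]]'
python3 -m handwheel '[[[0.0296,-0.024,0],[0,0,-1.08],0],[[0.0592,-0.048,0],[0,0,-2.16],0],[[0.0888,-0.072,0],[0,0,-3.24],0],[[0.1184,-0.096,0],[0,0,-4.32],0],[[0.148,-0.12,0],[0,0,-5.4],0]]'
python3 -m handwheel '[[[0.0372,-0.0078,0],[0,0,-1.08],0],[[0.0744,-0.0156,0],[0,0,-2.16],0],[[0.1116,-0.0234,0],[0,0,-3.24],0],[[0.1488,-0.0312,0],[0,0,-4.32],0],[[0.186,-0.039,0],[0,0,-5.4],0]]'
python3 -m handwheel '[[[0,0,0],[0,0,0],0],[[0,0,0],[0,0,0],0],[[0,0,0],[0,0,0],0],[[0,0,0],[0,0,0],0]]'
```

```text
clock: 2.9
ee_pos: [0.4362, -0.3228, 0.1963]
tcp_rot: [-3.14, 0.0, 0.332]
contact_force: [1.2, -0.6, -2.6]
finger_gap: 0.128
gripper_force: 40.0
clock: 3.23
ee_pos: [0.4369, -0.3236, 0.2712]
tcp_rot: [3.138, -0.001, 0.332]
contact_force: [0.2, 0.7, -2.6]
finger_gap: 0.127
gripper_force: 40.0
clock: 3.65
ee_pos: [0.4531, -0.1324, 0.2673]
tcp_rot: [-3.137, 0.001, 0.807]
contact_force: [1.9, -0.0, -2.0]
finger_gap: 0.128
gripper_force: 40.0
clock: 4.07
ee_pos: [0.4695, 0.0573, 0.2674]
tcp_rot: [-3.137, 0.001, 1.279]
contact_force: [1.3, 0.6, -2.0]
finger_gap: 0.127
gripper_force: 40.0
clock: 4.48
ee_pos: [0.4867, 0.2464, 0.2671]
tcp_rot: [-3.137, 0.0, 1.75]
contact_force: [0.9, -1.4, -3.1]
finger_gap: 0.128
gripper_force: 40.0
clock: 4.82
ee_pos: [0.4874, 0.2435, 0.2687]
tcp_rot: [-3.139, 0.0, 1.743]
contact_force: [-0.9, -0.6, -2.0]
finger_gap: 0.128
gripper_force: 40.0
```

```bash
python3 - <<'E'
from h import *
c=get_calibration('wrist'); w=read_camera('wrist'); t=read_camera('top'); s=read_camera('side')
for n,i in zip('wts',(w,t,s)): cv2.imwrite(f'pics/{n}2.png',i)
W=np.zeros((600,800,3),np.uint8)
W[:300,:400]=cv2.resize(w,(400,300),interpolation=cv2.INTER_AREA)
W[:300,400:]=cv2.resize(t[180:300,150:310],(400,300),interpolation=cv2.INTER_CUBIC)
W[300:,:400]=cv2.resize(s[100:250,220:420],(400,300),interpolation=cv2.INTER_CUBIC)
cv2.imwrite('pics/m2.png',W); print(c['xyz'],c['orientation'])
E
```

```text
[0.47442361 0.31665821 0.41442733] [-0.29231681  0.00235589  0.17114094]
```

View pics/m2.png

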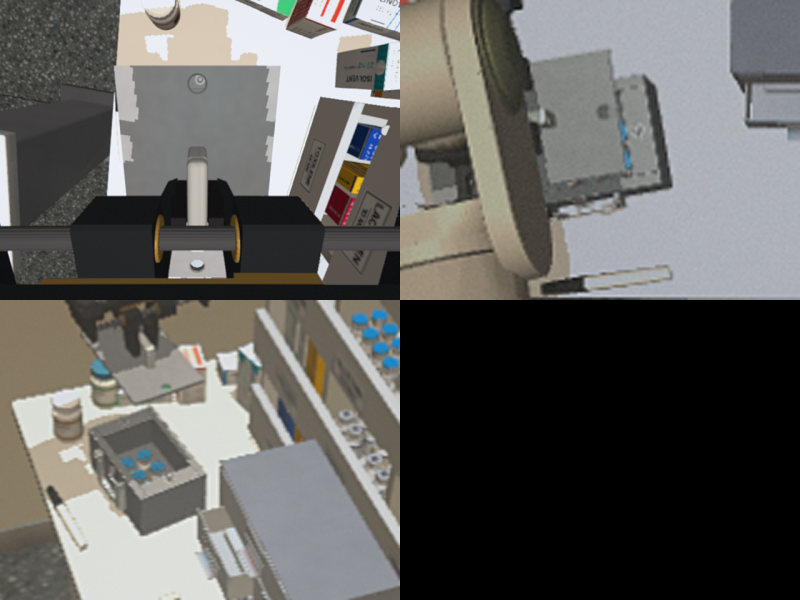

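Wrist view: the far hole is near (315,134) with the pin visible through it, and the near hole is near (315,424). I'll zoom in on both.

```bash
python3 - <<'E'
from h import *
w=cv2.imread('pics/w2.png')
a=w[110:160,290:340]; b=w[400:450,290:340]
cv2.imwrite('pics/z2.png',np.hstack([cv2.resize(x,(400,400),interpolation=cv2.INTER_NEAREST) for x in (a,b)]))
E
```

```text
(no output)
```

View pics/z2.png

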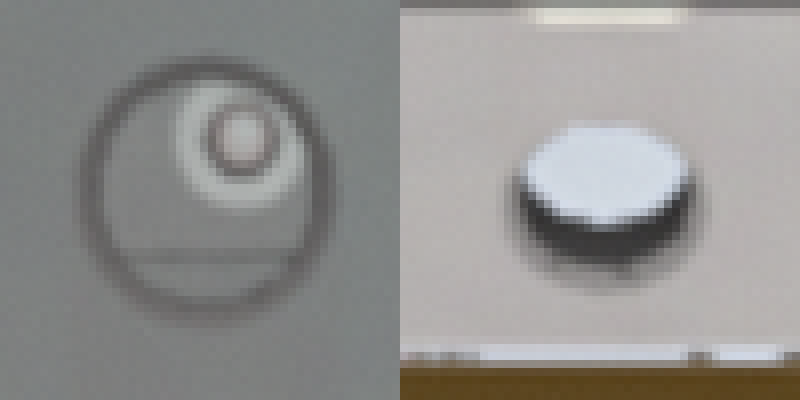

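```bash
python3 - <<'E'
from h import *
c=get_calibration('wrist'); s=observe()
zt=s['ee_pos'][2]-.015+.005
H=onz(c,[(315.9,133.7),(315.6,425.4)],zt); d=H[0]-H[1]; cy=np.arctan2(-d[0],d[1]); m=H.mean(0)
print('cover',m,np.linalg.norm(d),np.degrees(cy),s['ee_pos'],s['tcp_rot'])
p=onz(c,[(320.2,127.2)],.092)[0]; print('pinL wrist',p)
t=get_calibration('top'); P=onz(t,[(188.8,242),(246,232)],.091); print('pins top',P)
by=np.radians(10.1); ctr=p-.071*np.array([-np.sin(by),np.cos(by),0]); print('ctr from wrist',ctr,'top',P.mean(0))
r=R.from_euler('xyz',s['tcp_rot']); print('shift',r.inv().apply(np.r_[(ctr-m)[:2],0]).round(4),'yaw',np.degrees(by-cy))
E
```

```text
cover [0.48717501 0.24368012 0.25959298] 0.14172273248079584 9.768906335789978 [0.48772552 0.24360648 0.26959298] [-3.14120362e+00  9.40700708e-05  1.74342112e+00]
pinL wrist [0.47849473 0.31582257 0.092     ]
pins top [[0.47533802 0.31338115 0.091     ]
 [0.50040301 0.17292783 0.091     ]]
ctr from wrist [0.49094576 0.24592284 0.092     ] top [0.48787051 0.24315449 0.091     ]
shift [ 0.0016  0.0041 -0.    ] yaw 0.3310936642100216
```

```bash

python3 -m handwheel '[[[0.001,0.003,0.035],[0,0,0],0],[[0.001,0.003,0.07],[0,0,0],0],[[0.001,0.003,0.105],[0,0,0],0],[[0.001,0.003,0.135],[0,0,0],0],[[0.001,0.003,0.147],[0,0,0],0]]'
python3 -m handwheel '[[[0,0,0],[0,0,0],0],[[0,0,0],[0,0,0],0],[[0,0,0],[0,0,0],0],[[0,0,0],[0,0,0],0]]'
python3 - <<'E'
from h import *
c=get_calibration('wrist'); w=read_camera('wrist');cv2.imwrite('pics/w3.png',w)
a=w[110:160,290:340]; b=w[400:450,290:340]
cv2.imwrite('pics/z3.png',np.hstack([cv2.resize(x,(400,400),interpolation=cv2.INTER_NEAREST) for x in (a,b)]))
E
```

```text
clock: 5.38
ee_pos: [0.4888, 0.2449, 0.119]
tcp_rot: [-3.136, 0.001, 1.744]
contact_force: [0.2, 0.6, -2.7]
finger_gap: 0.125
gripper_force: 40.0
clock: 5.72
ee_pos: [0.4912, 0.2461, 0.1243]
tcp_rot: [3.139, -0.0, 1.745]
contact_force: [0.2, -0.6, -3.0]
finger_gap: 0.127
gripper_force: 40.0
```

View pics/z3.png

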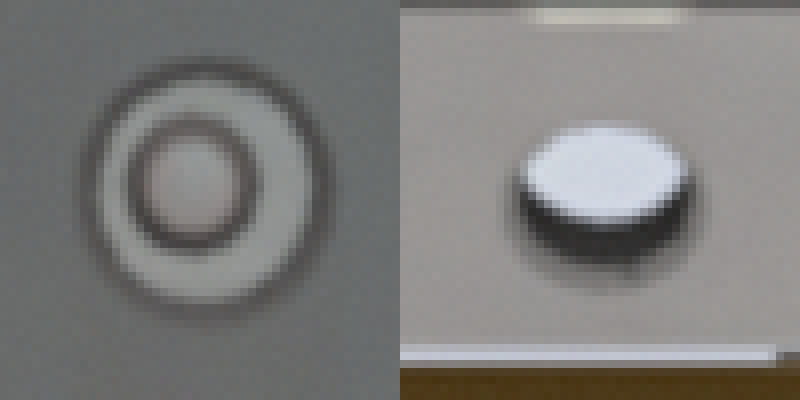

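Pin tip at (314,133.1) and hole centre at (315.9,133.7), so it is nearly aligned.

```bash
python3 - <<'E'
from h import *
c=get_calibration('wrist'); s=observe()
zt=s['ee_pos'][2]-.015+.005
H=onz(c,[(315.9,133.7),(315.6,425.4)],zt); d=H[0]-H[1]; cy=np.arctan2(-d[0],d[1])
p=onz(c,[(314,133.1)],.092)[0]; print('hole',H,np.degrees(cy),'pin',p, 'z',zt)
r=R.from_euler('xyz',s['tcp_rot']); print('shift',r.inv().apply(np.r_[(p-H[0])[:2],0]).round(4))
# box yaw from top/side zoomed pins via edges of original pictures
t=get_calibration('top'); im=cv2.imread('pics/top0.png')
g=cv2.cvtColor(im,cv2.COLOR_BGR2GRAY)
for u,v in ((189,242),(246,232)): print(g[v-4:v+5,u-5:u+6])
E
```

```text
hole [[0.47834994 0.31606708 0.11409856]
 [0.50263543 0.17645026 0.11409856]] 9.867519989858938 pin [0.4776208  0.31575402 0.092     ] z 0.11409855684040178
shift [-0.0002 -0.0008 -0.    ]
[[137 134 138 135 141 135 139 139 146 104  88]
 [133 138 138 145 148 148 139 139 143 101  87]
 [139 136 131 129 143 164 159 140 140 105  87]
 [137 140 145 149 143 130 156 150 141 117  91]
 [138 140 148 162 153  93 129 144 137 136 105]
 [144 138 140 136 107  92 145 141 136 148 115]
 [138 131 142 152 152 157 155 141 135 148 108]
 [137 133 139 148 157 156 145 140 136 149  97]
 [138 130 136 137 144 142 140 138 139 142  99]]
[[143 137 141 140 142 141 142 142 141  79  64]
 [141 140 139 141 158 152 138 142 143  92  64]
 [142 147 141 150 152 148 154 145 144 113  74]
 [146 146 149 171 137 126 166 150 141 147  87]
 [142 148 133 139 112 129 163 151 142 153  87]
 [136 154 154 140 104 155 148 141 145 147  85]
 [123 149 161 160 132 162 145 140 141 142  87]
 [121 140 142 147 140 146 144 140 143 147  98]
 [144 142 141 137 141 142 142 140 142 143 116]]
```

```bash

python3 -m handwheel '[[[0,-0.001,0],[0,0,0],0],[[0,-0.001,0.006],[0,0,0],0],[[0,-0.001,0.011],[0,0,0],0],[[0,-0.001,0.015],[0,0,0],0],[[0,-0.001,0.018],[0,0,0],0]]'
python3 -m handwheel '[[[0,0,0.003],[0,0,0],0],[[0,0,0.006],[0,0,0],0],[[0,0,0.009],[0,0,0],0],[[0,0,0.010],[0,0,0],0],[[0,0,0.010],[0,0,0],0]]'
python3 - <<'E'
from h import *
w=read_camera('wrist');cv2.imwrite('pics/w4.png',w)
E
```

```text
clock: 6.18
ee_pos: [0.4893, 0.2459, 0.1041]
tcp_rot: [-3.141, 0.0, 1.745]
contact_force: [0.6, 0.6, -0.4]
finger_gap: 0.126
gripper_force: 40.0
clock: 6.6
ee_pos: [0.4899, 0.246, 0.095]
tcp_rot: [3.14, 0.0, 1.745]
contact_force: [1.8, -0.7, -0.4]
finger_gap: 0.127
gripper_force: 40.1
```

```bash

python3 -m handwheel '[[[0,0,0.001],[0,0,0],0],[[0,0,0.002],[0,0,0],0],[[0,0,0.002],[0,0,0],0]]'
python3 -m handwheel '[[[0,0,0],[0,0,0],0.05],[[0,0,0],[0,0,0],0.05],[[0,0,0],[0,0,0],0.05],[[0,0,0],[0,0,0],0.05],[[0,0,0],[0,0,0],0.05]]'
python3 -m handwheel '[[[0,0,-0.02],[0,0,0],0.05],[[0,0,-0.06],[0,0,0],0.05],[[0,0,-0.1],[0,0,0],0.05],[[0,0,-0.14],[0,0,0],0.05],[[0,0,-0.17],[0,0,0],0.05]]'
python3 -m handwheel '[[[0,0,0],[0,0,0],0.05],[[0,0,0],[0,0,0],0.05],[[0,0,0],[0,0,0],0.05]]'
python3 - <<'E'
from h import *
c=get_calibration('wrist');w=read_camera('wrist');cv2.imwrite('pics/w5.png',w);print(c)
q=proj(c,[[.4777,.3158,.085],[.502,.176,.085]]);print(q)
E
```

```text
clock: 6.9
ee_pos: [0.4899, 0.246, 0.0949]
tcp_rot: [3.139, 0.0, 1.746]
contact_force: [-3.3, -2.3, 17.7]
finger_gap: 0.126
gripper_force: 40.1
clock: 7.32
ee_pos: [0.4892, 0.2459, 0.0924]
tcp_rot: [-3.141, -0.0, 1.745]
contact_force: [-0.8, -0.2, 0.2]
finger_gap: 0.481
gripper_force: 0.0
clock: 7.73
ee_pos: [0.4895, 0.246, 0.266]
tcp_rot: [3.139, -0.0, 1.745]
contact_force: [-0.1, 0.5, 0.1]
finger_gap: 0.569
gripper_force: 0.0
clock: 7.98
ee_pos: [0.4889, 0.2458, 0.2614]
tcp_rot: [-3.139, 0.0, 1.745]
contact_force: [-0.5, -0.2, -0.2]
finger_gap: 0.564
gripper_force: 0.0
{'fx': 378.0905932173516, 'fy': 378.0905932173516, 'cx': 315.2920723021399, 'cy': 239.04474059760625, 'k1': 0.006879961996389791, 'xyz': array([0.47582707, 0.31887772, 0.4071587 ]), 'orientation': array([-0.29207959,  0.00252721,  0.17300596])}
[[317.89497877 129.57687418]
 [317.45164755 289.05778446]]
```

View pics/w5.png

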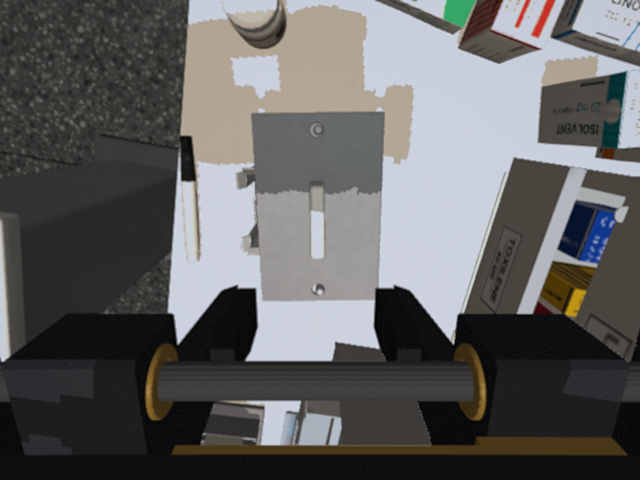

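The cover is seated: the holes at (317,129) and (318,289) both show pins, and the pocket lips are at (247,178) and (252,238). Next is the holder.

```bash
python3 - <<'E'
from h import *
c=get_calibration('wrist')
P=onz(c,[(317,129.3),(318.5,288.7)],.09);d=P[0]-P[1];y=np.arctan2(-d[0],d[1]);m=P.mean(0);print(P,np.degrees(y),np.linalg.norm(d),m)
m=np.array([.4899,.2458]); y=np.radians(9.9);print('mouth',m-.0595*np.array([np.cos(y),np.sin(y)]))
t=get_calibration('top')
h=onz(t,[(372.8,260)],.1115)[0]; print('holder',h)
print(togo([h[0],h[1],.25],np.pi))
E
```

```text
[[0.47668448 0.3158643  0.09      ]
 [0.50219887 0.17883763 0.09      ]] 10.547694670269587 0.1393818291843524 [0.48944168 0.24735097 0.09      ]
mouth [0.431286   0.23557022]
holder [ 0.4330843  -0.13180647  0.1115    ]
(array([-0.3622, -0.1205,  0.0115]), [array([ -0.03,  -0.02, -16.  ]), array([-0.03,  0.04, 20.  ])])
```

```bash

python3 -m handwheel '[[[-0.036,-0.012,0],[0,0,0],0.05],[[-0.072,-0.024,0],[0,0,0],0.05],[[-0.108,-0.036,0],[0,0,0],0.05],[[-0.144,-0.048,0],[0,0,0],0.05],[[-0.181,-0.06,0],[0,0,0],0.05]]'
python3 -m handwheel '[[[-0.036,-0.012,0.002],[0,0,0],0.05],[[-0.072,-0.024,0.004],[0,0,0],0.05],[[-0.108,-0.036,0.006],[0,0,0],0.05],[[-0.144,-0.048,0.009],[0,0,0],0.05],[[-0.181,-0.06,0.011],[0,0,0],0.05]]'
python3 -m handwheel '[[[0,0,0],[0,0,-1.3],0.05],[[0,0,0],[0,0,-2.6],0.05],[[0,0,0],[0,0,-3.9],0.05],[[0,0,0],[0,0,-5.2],0.05],[[0,0,0],[0,0,-6.5],0.05]]'
python3 -m handwheel '[[[0,0,0],[0,0,-1.3],0.05],[[0,0,0],[0,0,-2.6],0.05],[[0,0,0],[0,0,-3.9],0.05],[[0,0,0],[0,0,-5.2],0.05],[[0,0,0],[0,0,-6.5],0.05]]'
python3 -m handwheel '[[[0,0,0],[0,0,-1.3],0.05],[[0,0,0],[0,0,-2.6],0.05],[[0,0,0],[0,0,-3],0.05],[[0,0,0],[0,0,-3],0.05],[[0,0,0],[0,0,-3],0.05]]'
python3 - <<'E'
from h import *
c=get_calibration('wrist');w=read_camera('wrist');cv2.imwrite('pics/w6.png',w);print(c,observe()['ee_pos'])
E
```

```text
clock: 8.45
ee_pos: [0.4606, 0.0559, 0.2612]
tcp_rot: [-3.139, -0.001, 1.746]
contact_force: [1.3, -0.5, -0.1]
finger_gap: 0.565
gripper_force: 0.0
clock: 8.87
ee_pos: [0.4329, -0.1327, 0.2502]
tcp_rot: [-3.139, -0.002, 1.745]
contact_force: [1.6, -0.2, -0.5]
finger_gap: 0.566
gripper_force: 0.0
clock: 9.28
ee_pos: [0.4336, -0.1313, 0.2502]
tcp_rot: [-3.141, -0.003, 2.318]
contact_force: [0.2, 0.0, -0.7]
finger_gap: 0.57
gripper_force: 0.0
clock: 9.7
ee_pos: [0.4336, -0.1311, 0.2502]
tcp_rot: [3.141, -0.003, 2.885]
contact_force: [-0.2, 0.2, -0.1]
finger_gap: 0.566
gripper_force: 0.0
clock: 10.12
ee_pos: [0.4338, -0.1312, 0.2507]
tcp_rot: [3.14, -0.002, 3.14]
contact_force: [0.1, 0.2, 0.1]
finger_gap: 0.565
gripper_force: 0.0
{'fx': 378.0905932173516, 'fy': 378.0905932173516, 'cx': 315.2920723021399, 'cy': 239.04474059760625, 'k1': 0.006879961996389791, 'xyz': array([ 0.35928664, -0.13144213,  0.39659521]), 'orientation': array([-2.89560669e-01, -1.07285372e-03,  1.56774144e+00])} [ 0.43388172 -0.13127505  0.25090808]
```

View pics/w6.png

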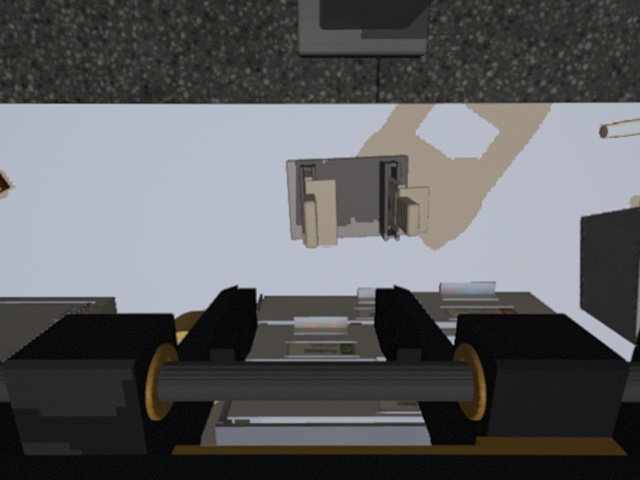

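Image right is +y here. The wide holder's rib is at about x 304–317, y 193–247, and its flange to the right (+y) as expected. I'll take edges from the pixel profiles.

```bash
python3 - <<'E'
from h import *
w=cv2.imread('pics/w6.png')
for y in (200,215,230,240): print(y,[int(v) for v in w[y,298:342].mean(1)])
for x in (309,312): print(x,[int(v) for v in w[170:252,x].mean(1)])
E
```

```text
200 [87, 80, 70, 76, 77, 73, 64, 67, 73, 77, 78, 79, 82, 80, 80, 77, 72, 91, 131, 149, 148, 147, 147, 148, 147, 148, 148, 148, 146, 147, 147, 149, 148, 148, 147, 149, 144, 123, 87, 82, 85, 86, 88, 86]
215 [84, 86, 80, 72, 70, 76, 92, 119, 135, 144, 144, 144, 144, 146, 147, 146, 135, 115, 98, 121, 143, 147, 147, 147, 146, 146, 146, 147, 147, 147, 146, 147, 147, 147, 146, 148, 148, 139, 108, 86, 86, 84, 84, 86]
230 [134, 134, 134, 122, 91, 73, 78, 101, 124, 137, 143, 144, 143, 143, 145, 145, 142, 133, 118, 114, 141, 148, 147, 144, 145, 145, 145, 146, 146, 147, 145, 146, 146, 146, 146, 148, 146, 143, 130, 119, 129, 134, 131, 133]
240 [188, 189, 189, 189, 171, 127, 113, 101, 115, 131, 140, 143, 142, 143, 143, 144, 143, 137, 125, 112, 126, 143, 144, 144, 144, 145, 145, 147, 145, 146, 145, 146, 147, 147, 145, 148, 146, 144, 143, 157, 187, 195, 193, 192]
309 [80, 69, 67, 68, 67, 65, 75, 110, 140, 138, 124, 133, 147, 148, 149, 147, 149, 148, 148, 147, 149, 149, 147, 120, 78, 65, 68, 68, 67, 68, 79, 104, 125, 137, 143, 144, 146, 145, 145, 143, 144, 146, 146, 145, 145, 144, 144, 144, 143, 144, 143, 144, 144, 144, 143, 143, 144, 144, 143, 144, 144, 144, 144, 144, 144, 143, 144, 143, 142, 143, 143, 143, 143, 142, 143, 140, 134, 141, 170, 190, 192, 191]
312 [77, 76, 75, 74, 73, 74, 77, 88, 95, 92, 106, 135, 147, 149, 148, 147, 146, 148, 147, 146, 149, 148, 145, 121, 81, 65, 66, 69, 67, 68, 80, 106, 127, 140, 144, 148, 145, 146, 147, 147, 146, 147, 147, 147, 146, 147, 147, 146, 146, 145, 147, 145, 146, 145, 145, 145, 144, 145, 144, 144, 145, 144, 143, 145, 145, 143, 142, 143, 144, 143, 143, 145, 143, 143, 144, 142, 130, 133, 163, 188, 193, 192]
```

```bash
python3 - <<'E'
from h import *
c=get_calibration('wrist')
A=onz(c,[(304.6,215),(305.6,240),(315.7,215),(317,240),(310.5,201.3),(311.5,247)],.1115); print(A)
F=onz(c,[(334.7,200),(335.9,230),(337,243)],.0755); print(F)
print('rib end',A[4:].mean(0),'width',np.linalg.norm(A[2]-A[0]),'len',np.linalg.norm(A[4]-A[5]))
d=(A[0]-A[1]);print(np.degrees(np.arctan2(d[1],d[0])))
d=(F[0]-F[2]);print(np.degrees(np.arctan2(d[1],d[0])))
d=(A[4]-A[5]);print(np.degrees(np.arctan2(d[1],d[0])))
E
```

```text
[[ 0.42501429 -0.13967924  0.1115    ]
 [ 0.44519169 -0.1391164   0.1115    ]
 [ 0.42504203 -0.1311019   0.1115    ]
 [ 0.44522137 -0.130133    0.1115    ]
 [ 0.41430198 -0.13504831  0.1115    ]
 [ 0.45099991 -0.13450151  0.1115    ]]
[[ 0.42017728 -0.11467761  0.0755    ]
 [ 0.44692277 -0.11330917  0.0755    ]
 [ 0.45890983 -0.11218047  0.0755    ]]
rib end [ 0.43265095 -0.13477491  0.1115    ] width 0.008577384832208669 len 0.03670200704667459
-178.40218730381412
-176.3111698407379
-179.14636528334037
```

```bash

python3 -m handwheel '[[[0.001,-0.004,0.03],[0,0,-0.4],0.05],[[0.001,-0.004,0.065],[0,0,-0.4],0.05],[[0.001,-0.004,0.1],[0,0,-0.4],0.05],[[0.001,-0.004,0.135],[0,0,-0.4],0.05],[[0.001,-0.004,0.165],[0,0,-0.4],0.05]]'
python3 -m handwheel '[[[0,0,0.005],[0,0,0],0.05],[[0,0,0.007],[0,0,0],0.05],[[0,0,0.007],[0,0,0],0.05]]'
python3 -m handwheel '[[[0,0,0],[0,0,0],0.02],[[0,0,0],[0,0,0],0.01],[[0,0,0],[0,0,0],0],[[0,0,0],[0,0,0],0],[[0,0,0],[0,0,0],0]]' 15
python3 -m handwheel '[[[0,0,0],[0,0,0],0],[[0,0,0],[0,0,0],0],[[0,0,0],[0,0,0],0],[[0,0,0],[0,0,0],0],[[0,0,0],[0,0,0],0]]' 15
```

```text
clock: 10.58
ee_pos: [0.4324, -0.135, 0.0846]
tcp_rot: [3.141, -0.001, -3.108]
contact_force: [-0.0, -0.5, 0.1]
finger_gap: 0.567
gripper_force: 0.0
clock: 10.83
ee_pos: [0.4336, -0.1357, 0.0805]
tcp_rot: [-3.141, 0.001, -3.107]
contact_force: [-0.7, -0.5, 0.4]
finger_gap: 0.57
gripper_force: 0.0
clock: 11.25
ee_pos: [0.4333, -0.1355, 0.0802]
tcp_rot: [-3.141, 0.001, -3.107]
contact_force: [-0.8, 0.3, -0.5]
finger_gap: 0.215
gripper_force: 0.0
clock: 11.67
ee_pos: [0.4333, -0.1357, 0.0799]
tcp_rot: [-3.141, 0.0, -3.107]
contact_force: [-0.4, -2.8, 3.3]
finger_gap: 0.114
gripper_force: 15.0
```

```bash

python3 -m handwheel '[[[0,0,0],[0,0,0],0],[[0,0,0],[0,0,0],0],[[0,0,-0.01],[0,0,0],0],[[0,0,-0.02],[0,0,0],0],[[0,0,-0.035],[0,0,0],0]]' 60
python3 -m handwheel '[[[0,0,-0.02],[0,0,0],0],[[0,0,-0.05],[0,0,0],0],[[0,0,-0.085],[0,0,0],0],[[0,0,-0.115],[0,0,0],0],[[0,0,-0.125],[0,0,0],0]]'
python3 -m handwheel '[[[0,0,0],[0,0,0],0],[[0,0,0],[0,0,0],0],[[0,0,0],[0,0,0],0]]' 
python3 - <<'E'
from h import *
s=observe();print(s)
m=np.array([.431,.2356]);print(togo([*m,.24],np.radians(99.9+.0)))
E
```

```text
clock: 12.08
ee_pos: [0.4326, -0.1352, 0.1142]
tcp_rot: [3.14, -0.002, -3.107]
contact_force: [0.1, -0.5, 0.5]
finger_gap: 0.107
gripper_force: 60.0
clock: 12.5
ee_pos: [0.4339, -0.1352, 0.2434]
tcp_rot: [-3.14, 0.005, -3.106]
contact_force: [-0.0, -0.2, -0.7]
finger_gap: 0.108
gripper_force: 60.0
clock: 12.75
ee_pos: [0.4326, -0.1348, 0.2383]
tcp_rot: [3.139, -0.002, -3.107]
contact_force: [-0.5, 0.3, -0.2]
finger_gap: 0.107
gripper_force: 60.0
{'clock': 12.75, 'joint_positions': array([-5.64732723e-01,  2.12036712e-01,  1.54703435e+00,  4.39793684e-04,
        1.38569305e+00, -2.17058880e+00]), 'dq': array([-0.00213376,  0.00653798, -0.00016419, -0.00466148,  0.00339232,
       -0.00095575]), 'effort': array([ 8.00677808e-02, -3.48389697e+01, -2.22301108e+01, -4.61466971e-02,
        6.84406282e-02,  2.82508172e-04]), 'ee_pos': array([ 0.43256628, -0.13483225,  0.23826144]), 'tcp_rot': array([ 3.13944583e+00, -2.37403502e-03, -3.10661198e+00]), 'contact_force': array([-0.52771328,  0.34385404, -0.22432315]), 'wrist_torque': array([ 0.05607227, -0.1638802 , -0.01236084]), 'gripper_force': 59.99887355603278, 'finger_gap': 0.10708522791086295}
(array([-0.0114,  0.3703, -0.001 ]), [array([ 0.  , -0.04, 16.42]), array([  0.04,   0.  , -19.58])])
```

```bash

python3 -m handwheel '[[[-0.002,0.037,0],[0,0,0],0],[[-0.004,0.074,0],[0,0,0],0],[[-0.006,0.111,0],[0,0,0],0],[[-0.006,0.148,0],[0,0,0],0],[[-0.006,0.185,0],[0,0,0],0]]'
python3 -m handwheel '[[[-0.001,0.037,0],[0,0,0],0],[[-0.002,0.074,0],[0,0,0],0],[[-0.003,0.111,0],[0,0,0],0],[[-0.004,0.148,0],[0,0,0],0],[[-0.005,0.185,0],[0,0,0],0]]'
python3 -m handwheel '[[[0,0,0],[0,0,1.3],0],[[0,0,0],[0,0,2.6],0],[[0,0,0],[0,0,3.9],0],[[0,0,0],[0,0,5.2],0],[[0,0,0],[0,0,6.5],0]]'
python3 -m handwheel '[[[0,0,0],[0,0,1.3],0],[[0,0,0],[0,0,2.6],0],[[0,0,0],[0,0,3.9],0],[[0,0,0],[0,0,5.2],0],[[0,0,0],[0,0,6.5],0]]'
python3 -m handwheel '[[[0,0,0],[0,0,1.3],0],[[0,0,0],[0,0,2.6],0],[[0,0,0],[0,0,3.42],0],[[0,0,0],[0,0,3.42],0],[[0,0,0],[0,0,3.42],0]]'
python3 - <<'E'
from h import *
s=observe();c=get_calibration('wrist');w=read_camera('wrist');t=read_camera('top');sd=read_camera('side')
for n,i in zip('wts',(w,t,sd)): cv2.imwrite(f'pics/{n}7.png',i)
m=np.array([.431,.2356]);print(s['ee_pos'],s['tcp_rot'],togo([*m,.17],np.radians(99.9)))
W=np.zeros((600,800,3),np.uint8)
W[:300,:400]=cv2.resize(w,(400,300),interpolation=cv2.INTER_AREA)
W[:300,400:]=cv2.resize(w[200:440,180:500],(400,300),interpolation=cv2.INTER_CUBIC)
W[300:,:400]=cv2.resize(sd[90:240,220:420],(400,300),interpolation=cv2.INTER_CUBIC)
W[300:,400:]=cv2.resize(t[180:300,150:310],(400,300),interpolation=cv2.INTER_CUBIC)
cv2.imwrite('pics/m7.png',W)
E
```

```text
clock: 13.17
ee_pos: [0.4317, 0.0515, 0.2383]
tcp_rot: [3.141, -0.003, -3.107]
contact_force: [1.3, 0.9, -0.6]
finger_gap: 0.107
gripper_force: 60.0
clock: 13.58
ee_pos: [0.4302, 0.2366, 0.2382]
tcp_rot: [-3.141, -0.003, -3.107]
contact_force: [0.8, 0.2, 0.0]
finger_gap: 0.108
gripper_force: 60.0
clock: 14.0
ee_pos: [0.4306, 0.2349, 0.238]
tcp_rot: [-3.139, -0.003, 2.604]
contact_force: [0.4, -0.6, 0.1]
finger_gap: 0.105
gripper_force: 60.0
clock: 14.42
ee_pos: [0.4306, 0.2347, 0.238]
tcp_rot: [-3.138, -0.001, 2.036]
contact_force: [0.1, 0.7, -0.6]
finger_gap: 0.109
gripper_force: 60.0
clock: 14.83
ee_pos: [0.4308, 0.2347, 0.2386]
tcp_rot: [-3.139, 0.0, 1.746]
contact_force: [-0.4, 0.1, 0.1]
finger_gap: 0.108
gripper_force: 60.0
[0.43080082 0.23473497 0.23856052] [-3.13903448e+00  1.29411385e-06  1.74596611e+00] (array([0.0008, 0.0002, 0.0692]), [array([-0.01, -0.  ,  0.02]), array([ 0.000e+00, -2.000e-02, -3.598e+01])])
```

View pics/m7.png

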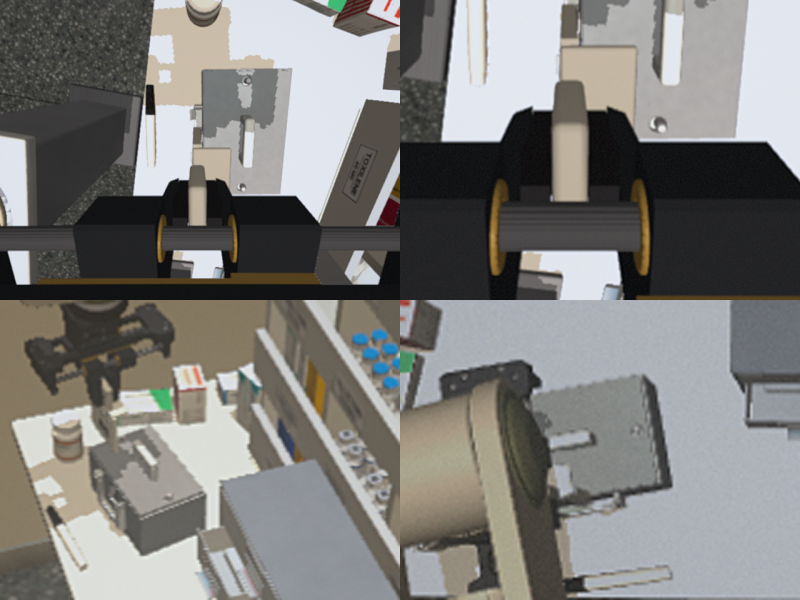

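The holder is held with its flange towards the box and the pocket below it. I'll check the in-hand offset and the pin positions numerically from the w7 pixels.

```bash
python3 - <<'E'
from h import *
c=get_calibration('wrist');s=observe();r=R.from_euler('xyz',s['tcp_rot']);w=cv2.imread('pics/w7.png')
F=onz(c,[(308,236.5),(368,236.5)],s['ee_pos'][2]-.0045); print('flange end in tool',r.inv().apply(F-s['ee_pos']).round(4))
g=w.mean(2)
print([int(v) for v in g[222:250,338]]); print([int(v) for v in g[245,296:376]])
print('expected pins',proj(c,[[.4777,.3158,.092],[.5021,.1759,.092]]))
for u,v in proj(c,[[.4777,.3158,.092],[.5021,.1759,.092]]).round().astype(int):
    print(g[v-9:v+10,u-9:u+10].astype(int))
E
```

```text
flange end in tool [[ 0.0301 -0.0037  0.0045]
 [ 0.0301  0.0212  0.0045]]
[175, 177, 176, 177, 177, 177, 178, 177, 176, 174, 177, 176, 175, 162, 129, 121, 145, 168, 177, 181, 181, 181, 178, 179, 180, 180, 181, 180]
[231, 232, 231, 232, 232, 232, 232, 232, 225, 211, 214, 179, 146, 149, 169, 181, 182, 181, 180, 180, 180, 180, 180, 179, 180, 179, 180, 181, 179, 181, 180, 179, 179, 180, 180, 180, 181, 180, 181, 180, 181, 180, 179, 180, 179, 181, 182, 181, 180, 181, 180, 181, 181, 180, 181, 180, 180, 180, 181, 180, 182, 181, 180, 181, 181, 180, 180, 179, 181, 180, 181, 175, 161, 154, 171, 176, 177, 177, 176, 174]
expected pins [[397.12520248 128.69633086]
 [386.65694996 302.45568942]]
[[155 152 150 150 157 148 112  97 100 109 118 121 125 134 151 149 130 120
  117]
 [122 118 113 115 128 130 119 104  97  93  93 105 113 120 125 124 119 120
  117]
 [112 106 117 131 142 145 142 137 125 103  82  86 101 118 120 120 119 120
  120]
 [110 122 144 156 156 150 140 135 130 110  84  76  89 109 119 120 120 120
  119]
 [124 148 160 156 138 121 110 111 114 111 100  89  88  96 111 119 120 120
  118]
 [146 
[... 1968 characters left out ...]
 107 161 223 232 230 229 225 195 154 165 172
  173]
 [173 170 158 137 116 105  98 103 147 202 225 227 223 214 187 164 168 172
  172]
 [174 173 171 162 150 141 129 125 132 163 192 204 203 190 177 170 173 173
  173]
 [173 173 174 173 170 162 156 151 147 150 162 173 177 175 171 172 175 174
  174]
 [170 171 171 173 173 171 171 169 168 166 166 168 169 170 173 173 174 173
  174]
 [171 171 171 171 171 170 169 170 170 169 170 169 170 172 172 172 173 172
  174]
 [171 171 170 172 170 170 170 169 169 169 168 168 170 171 171 173 174 175
  174]
 [184 186 184 183 184 183 183 182 183 181 181 180 181 182 183 183 186 192
  194]
 [212 211 212 210 210 211 211 209 210 209 209 209 210 210 209 210 212 220
  220]]
```

```bash

python3 -m handwheel '[[[0,0,0.02],[0,0,0],0],[[0,0,0.045],[0,0,0],0],[[0,0,0.065],[0,0,0],0],[[0,0,0.078],[0,0,0],0],[[0,0,0.08],[0,0,0],0]]'
python3 -m handwheel '[[[0,0,0.004],[0,0,0],0],[[0,0,0.008],[0,0,0],0],[[0,0,0.012],[0,0,0],0],[[0,0,0.016],[0,0,0],0],[[0,0,0.02],[0,0,0],0]]'
```

```text
clock: 15.4
ee_pos: [0.4301, 0.2345, 0.1575]
tcp_rot: [-3.137, 0.0, 1.745]
contact_force: [-0.3, -0.5, -0.9]
finger_gap: 0.109
gripper_force: 60.0
clock: 15.82
ee_pos: [0.4314, 0.2348, 0.1398]
tcp_rot: [3.141, -0.0, 1.744]
contact_force: [0.5, 0.7, 2.5]
finger_gap: 0.111
gripper_force: 60.0
```

Foot entered the mouth with low forces; continuing.

```bash

python3 -m handwheel '[[[0,0,0.003],[0,0,0],0],[[0,0,0.006],[0,0,0],0],[[0,0,0.009],[0,0,0],0],[[0,0,0.012],[0,0,0],0],[[0,0,0.015],[0,0,0],0]]'
python3 -m handwheel '[[[0,0,0.003],[0,0,0],0],[[0,0,0.006],[0,0,0],0],[[0,0,0.009],[0,0,0],0],[[0,0,0.012],[0,0,0],0],[[0,0,0.015],[0,0,0],0]]'
python3 - <<'E'
from h import *
print(observe()['ee_pos'],observe()['contact_force'],observe()['finger_gap'])
E
```

```text
clock: 16.23
ee_pos: [0.4321, 0.2352, 0.126]
tcp_rot: [3.138, -0.001, 1.744]
contact_force: [-1.0, 0.4, 13.9]
finger_gap: 0.106
gripper_force: 60.0
clock: 16.65
ee_pos: [0.432, 0.2352, 0.1111]
tcp_rot: [3.138, -0.001, 1.744]
contact_force: [-1.7, 0.7, 14.4]
finger_gap: 0.111
gripper_force: 60.0
[0.43199069 0.23522396 0.11109705] [-1.67977605  0.65407144 14.35681757] 0.11115641916602433
```

```bash

python3 -m handwheel '[[[0,0,0.003],[0,0,0],0],[[0,0,0.006],[0,0,0],0],[[0,0,0.009],[0,0,0],0],[[0,0,0.011],[0,0,0],0],[[0,0,0.013],[0,0,0],0]]'
python3 -m handwheel '[[[0,0,0.002],[0,0,0],0],[[0,0,0.004],[0,0,0],0],[[0,0,0.006],[0,0,0],0],[[0,0,0.006],[0,0,0],0],[[0,0,0.006],[0,0,0],0]]'
```

```text
clock: 17.07
ee_pos: [0.4316, 0.2351, 0.0974]
tcp_rot: [3.139, -0.0, 1.744]
contact_force: [1.0, 2.1, 4.9]
finger_gap: 0.109
gripper_force: 60.0
clock: 17.48
ee_pos: [0.4317, 0.235, 0.0932]
tcp_rot: [3.138, -0.0, 1.744]
contact_force: [-6.7, -2.3, 31.1]
finger_gap: 0.107
gripper_force: 60.0
```

```bash

python3 -m handwheel '[[[0,0,0],[0,0,0],0],[[0,0,0],[0,0,0],0],[[0,0,0],[0,0,0],0],[[0,0,0],[0,0,0],0],[[0,0,0],[0,0,0],0]]'
python3 - <<'E'
from h import *
c=get_calibration('wrist');w=read_camera('wrist');cv2.imwrite('pics/w8.png',w);s=observe();r=R.from_euler('xyz',s['tcp_rot'])
g=w.mean(2); print(s['ee_pos'],s['contact_force'],s['gripper_force'])
# flange end edge should stay at image row ~236.5 (unslipped)
print([int(v) for v in g[222:250,338]]);print([int(v) for v in g[245,296:376]])
E
```

```text
clock: 17.9
ee_pos: [0.4318, 0.235, 0.0932]
tcp_rot: [3.138, -0.0, 1.744]
contact_force: [-7.0, -2.0, 30.9]
finger_gap: 0.106
gripper_force: 60.0
[0.4317284  0.2349714  0.09321117] [-7.2457625  -1.11141    30.64291354] 60.00969110056758
[123, 124, 125, 124, 123, 124, 124, 126, 125, 124, 126, 125, 125, 123, 115, 121, 151, 175, 186, 191, 191, 191, 190, 191, 189, 190, 189, 190]
[156, 169, 179, 206, 228, 239, 242, 243, 233, 189, 168, 169, 149, 156, 177, 189, 191, 191, 191, 190, 190, 189, 189, 190, 191, 190, 190, 190, 190, 190, 190, 190, 190, 190, 191, 191, 190, 190, 190, 190, 191, 191, 191, 190, 190, 191, 192, 190, 191, 190, 192, 191, 191, 190, 191, 190, 191, 191, 190, 191, 191, 191, 191, 191, 191, 191, 190, 192, 193, 190, 193, 190, 179, 154, 120, 118, 122, 121, 121, 122]
```

The holder hasn't slipped in the grip. It snapped past the tongue and sits on the hard stop at the expected height, with a steady push of about 31 N. Handing in.

```bash
python3 -c "
from station import ticket; print(ticket.job_done())"
```

```text
the job is handed in; nothing more can be done
None
```

I handed the job in: the cover lies on both pins and is released, and the wide holder is pushed past the tongue to its hard stop, label out, still gripped and pressed down at about 31 N; the result of the judging was not shown.

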